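Put two freshly taped notebooks under weights

ROBOT

A 7-joint arm with a two-finger parallel gripper is mounted at the origin on the work surface. World frame = base frame: x ahead of the robot, y to its left, z up, the work surface at z = 0. Lengths are in m, angles in rad, forces in N, time in s.
With the tool pointing down it reaches from about 0.35 to 0.9 m from the base axis. Payload 19.9 kg.
Tool frame: the origin (TCP) lies on the mounting face of the last link; the fingertips stand 173 mm ahead of it and the grasp point (between the pads) lies 155 mm ahead of it; z points along the fingers, y is the line along which they close (so a half turn about z gives the same grasp; the last joint's range is limited). The gripper opens to 85 mm and grips with 20 to 120 N. Pads are 22 mm wide; open, the fingers measure 114 mm over their backs; the gripper's body (76 mm by 85 mm) begins 54 mm behind the grasp point. The pads swing forward as they close: fully open they stand 13 mm farther back than shut.
Start: joints at [-1.23, 0.417, -0.01, 1.614, 0.005, 1.111, -0.053], TCP at [0.233, 0.58, 0.405] pointing down, gripper open.
Joint ranges: [-2.81, 2.81], [-0.39, 2.02], [-1.27, 1.25], [0.06, 2.57], [-1.19, 4.33], [0.19, 2], [-2.82, 2.82]. Speed limits (rad/s): [1.89, 1.89, 2.39, 2.39, 3.01, 3.01, 3.01].

INTERFACE

Orientations are given as a unit quaternion [w, x, y, z].
In Python, from bench import env, capture, order, masks_of gives the robot as it stands.
- The arm moves only by the tool send_rows, never from a script. Its arguments are lists of equal length, an entry for each row: "xyz": the shift along the world's x, y, z in mm, a list of three; "roll": the turn about the world's z in degrees. In form: {"xyz": [[dx, dy, dz], ...], "roll": [roll, ...]}. A call has 1 to 20 rows; each row is the pose to reach, as a shift and turn from the pose commanded when the call began; what a row does not reach only later rows make up. A row lasts 1/12 s, in which the tool goes at most 41.7 mm and 7.16 degrees, less where a joint would pass 70% of its speed; a pose out of reach is approached as far as the arm can. A call with a gripper value outside its range is refused whole. "fingers" is the finger opening in mm, from 0 to 85.4, set as the call begins (left out, the last holds). The fingers move at their own pace and stop on an object; "squeeze" is the grip in N (left out, the last holds). Time passes only in rows, so rows that repeat a pose let the fingers close. It gives the time, the measured TCP pose, the force, the opening and the grip force at its end, in the units of the state.
- env.observe(): the state, without advancing time (a new reading comes with each control period).
- capture(name): name is "side" or "top"; returns a dict with "color" (480x640x3 uint8, blue, green, red), "mtx" (3x3 intrinsics, pixels), "camera_from_world" (4x4, takes a point from world to camera coordinates). Camera axes: x right, y down, z forward; pixel columns grow to the right and rows downward; lengths in m; the calibration is good to about 2 mm. A picture is of the moment at which its call begins. There is no depth.
- order.job_done(): hands the job in; it is judged then, once.
Trained networks look in the newest picture that a camera, given by its name, has taken for a name from the list of things; names that differ only in an ending like _2 or _b are one class to them, and where a whole thing is asked for, a point or a joint stands for the part that bears it (a point fixed in the world has none). Each returns a list of dicts, best first, with "confidence" (0 to 1); they miss things now and then, are a little off and sometimes report something else, mostly with a low value. They report only what shows in the picture. A call takes as long as a camera call. They do not tell look-alikes from the thing itself.
- masks_of(camera, query): "mask" (480x640 bool, what is visible of it) and "bbox" ([left, top, width, height] in pixels, round what is visible of it).
The state is a dict: "time": time; "joint_pos": joint angles; "joint_velocities": joint speeds; "joint_efforts": joint torques, N m; "eef_pos": TCP position; "orientation": TCP orientation; "ft_force": force on the tool from outside, world axes, zero at the start; "moment": the same for the moment, N m; "width": opening from 0.0 (shut) to 1.0 (fully open); "gripper_force": force on a finger pad.
Only numpy, scipy, OpenCV 4.12 (cv2) and the standard library are available. Lean on these libraries where they do the work, as an engineer would, in place of code of your own. Each camera call takes 0.05 s, during which the arm holds its last target. There are 200 camera calls.

TASK

Set the two freshly taped notebooks to press: lay the long batten on the large notebook and the short batten on the small one, each along the taped spine, flush with the spine edge and with the notebook's ends, then stand the round weight on the middle of the long batten and the square weight on the middle of the short batten. Put the small tape roll flat on the mat midway between the two notebooks, touching neither. Do not shift the notebooks, and leave the marker and the glue bottle where they are.

Things in the scene. Friction and masses are not known exactly. Their poses are not given: they have to be found in the camera images.
- large_book_top (a point): The large notebook, white with pale green leaf marks, 105 mm (x) by 148 mm (y), 28 mm thick, lying on the green cutting mat (3 mm thick); the tape covers 32 mm of the cover. Its spine, bound with a strip of grey tape that also shows on the cover, is the long edge facing the robot: the -x side of the notebook. Loose. The point is the centre of the top cover; x runs from the spine to the open edge, y along the spine, z up.
- small_book_top (a point): The small notebook, same look, 74 mm (x) by 105 mm (y), 18 mm thick, lying on the same mat to one side of the large one, left or right. The tape covers 26 mm of the cover. Its spine, bound with a strip of grey tape that also shows on the cover, is the long edge facing the robot: the -x side of the notebook. Loose. The point is the centre of the top cover; x runs from the spine to the open edge, y along the spine, z up.
- long_batten_mid (a point): The long batten, a loose flat bar of pale wood 148 mm long (its y), 44 mm wide (its x), 20 mm high, as long as the large notebook's spine. The point is its centre, 10 mm up.
- short_batten_mid (a point): The short batten, a loose flat bar of pale wood 105 mm long (its y), 36 mm wide (its x), 20 mm high, as long as the small notebook's spine. The point is its centre, 10 mm up.
- knob_weight_mid (a point): The round weight, dark steel, about 0.6 kg: a disc 58 mm across and 25 mm high with a knob 26 mm across on top, which is to be gripped between 34 and 52 mm above its underside; total height 52 mm. z up; the point is on its axis, 26 mm up.
- block_weight_mid (a point): The square weight, a plain brass block 36 by 36 mm and 55 mm high, about 0.55 kg, standing. x and y are square to its sides, z up; the point is its centre, 27.5 mm up.
- small_roll_mid (a point): The small roll of cream paper tape, lying flat: 58 mm across outside, hole 32 mm across, 36 mm high, 70 g (another, grey roll near the back, 106 mm across, is not part of the job). The point is on its axis, 18 mm up.
- marker_mid (a point): A yellow marker pen lying on the table, 120 mm long (its x), 16 mm thick: leave it. The point is its centre.
- glue_mid (a point): A white glue bottle, 56 mm across, 150 mm high, standing: leave it. The point is on its axis, 75 mm up.
There are look-alikes about, which are no part of the job. What is meant by the part that bears knob_weight_mid is not brown, and is the smaller of those in its own colour. Of the things that look like the part that bears small_roll_mid, the smallest one is meant.

How it is judged:
At the end, for the whole second after the job is handed in: Each batten flat on its own notebook, flush along the spine within 10 mm and 8 deg; each weight upright on the middle of its batten within 12 mm; small roll flat on the mat between, within 37 mm of level with both, touching neither; notebooks moved under 20 mm; all released, at rest (x of long_batten_mid in the frame of large_book_top between -0.0405 and -0.0205 m and y of long_batten_mid in the frame of large_book_top between -0.01 and 0.01 m and z of long_batten_mid in the frame of large_book_top between 0.006 and 0.014 m and angle between the y axis of long_batten_mid and the y axis of large_book_top, either way round below 0.14 rad and x of short_batten_mid in the frame of small_book_top between -0.029 and -0.009 m and y of short_batten_mid in the frame of small_book_top between -0.01 and 0.01 m and z of short_batten_mid in the frame of small_book_top between 0.006 and 0.014 m and angle between the y axis of short_batten_mid and the y axis of small_book_top, either way round below 0.14 rad and horizontal distance between knob_weight_mid and long_batten_mid below 0.012 m and angle between each of knob_weight_mid, block_weight_mid, small_roll_mid's own z axis and vertical below 0.1 rad and z of knob_weight_mid in the frame of large_book_top between 0.041 and 0.051 m and horizontal distance between block_weight_mid and short_batten_mid below 0.012 m and z of block_weight_mid in the frame of small_book_top between 0.0425 and 0.0525 m and x of small_roll_mid in the frame of large_book_top between -0.037 and 0.037 m and horizontal distance between small_roll_mid and large_book_top below 0.168 m and distance of each of large_book_top, small_book_top from where it was at the start of the episode below 0.02 m and x of small_roll_mid in the frame of small_book_top between -0.037 and 0.037 m and horizontal distance between small_roll_mid and small_book_top below 0.168 m and height (world z) of small_roll_mid between 0.018 and 0.025 m and contact force between small_roll and large_book below 0.05 N and contact force between small_roll and small_book below 0.05 N and linear speed of each of long_batten, short_batten, knob_weight, block_weight, small_roll below 0.02 m/s).
It fails at once if a notebook is shifted by more than 20 mm (distance of any of large_book_top, small_book_top from where it was at the start of the episode above 0.02 m).
It fails at once if the marker or the glue bottle is pushed away by more than 25 mm (distance of any of marker_mid, glue_mid from where it was at the start of the episode above 0.025 m).
It also fails if it takes over 128 s, if anything falls off the work surface, if the arm or the gripper's body presses on something with over 40 N, if the wrist force passes 120 N, or if a joint passes its speed limit or range.

## Working session

There is one attempt and no reset: what is moved stays moved. The work goes in short steps, Python scripts to look and compute and a tool call to move; the robot and the scene stay as the last step left them, time stands still between calls to the robot, and variables do not carry over. Pictures are saved under pics/ and viewed, at most 14 in all, crops included, and the job is handed in when it is done.

Besides the shell and the picture viewer there is one more tool, called after "Emit:" in YAML: its name, and indented under it one key for each argument. send_rows: Moves the arm, as the interface text tells. Its arguments: {"type":"object","properties":{"xyz":{"type":"array","items":{"type":"array","items":{"type":"number"}}},"roll":{"type":"array","items":{"type":"number"}},"fingers":{"type":"number"},"squeeze":{"type":"number"}},"required":["xyz","roll"]}

```bash
mkdir -p pics; ls; python3 - <<'E'
from bench import env,capture,order,masks_of
import cv2,numpy as np
for c in("top","side"):
    d=capture(c);cv2.imwrite(f"pics/{c}0.png",d["color"]);print(c,d["mtx"].tolist(),np.round(d["camera_from_world"],4).tolist())
    for n in "large_book_top small_book_top long_batten_mid short_batten_mid knob_weight_mid block_weight_mid small_roll_mid marker_mid glue_mid".split():
        print(n,[(round(m["confidence"],2),m["bbox"]) for m in masks_of(c,n)])
s=env.observe();print(s)
E
```

```text
pics
top [[469.27125216590383, 0.0, 322.584178651447], [0.0, 469.27125216590383, 246.07208792577418], [0.0, 0.0, 1.0]] [[-0.0049, -0.9999, -0.0123, -0.0496], [-0.9868, 0.0068, -0.1615, 0.4923], [0.1616, 0.0113, -0.9868, 0.9853], [0.0, 0.0, 0.0, 1.0]]
large_book_top [(0.72, [330.6, 131.8, 67.9, 55.6])]
small_book_top [(0.82, [229.4, 162.2, 52.1, 39.9]), (0.54, [293.5, 261.4, 16.6, 20.7])]
long_batten_mid [(0.9, [101.9, 199.0, 67.8, 36.7])]
short_batten_mid [(0.57, [120.8, 273.4, 50.5, 21.6])]
knob_weight_mid [(0.92, [448.7, 197.7, 29.5, 24.8]), (0.62, [405.8, 224.3, 26.1, 29.4])]
block_weight_mid [(0.75, [295.6, 264.6, 13.9, 15.7])]
small_roll_mid [(0.83, [484.3, 342.8, 45.8, 44.0]), (0.75, [445.9, 268.6, 26.8, 23.7]), (0.62, [432.0, 316.3, 44.6, 43.5])]
marker_mid [(0.58, [217.8, 283.1, 6.5, 55.0])]
glue_mid [(0.77, [449.5, 129.3, 33.0, 39.0])]
side [[439.0461588202781, 0.0, 313.26587675010603], [0.0, 439.0461588202781, 240.64412658075202], [0.0, 0.0, 1.0]] [[-0.9821, -0.1881, 0.0111, 0.4487], [-0.114, 0.546, -0.83, 0.159], [0.1501, -0.8164, -0.5577, 0.8058], [0.0, 0.0, 0.0, 1.0]]
la
[... 701 characters left out ...]
 array([-1.23051118,  0.41741055, -0.01031014,  1.61361632,  0.00469037,
        1.11070209, -0.05303114]), 'joint_velocities': array([-0.00062414, -0.0003893 ,  0.00153732, -0.00069034, -0.0005951 ,
        0.00120163, -0.00062371]), 'joint_efforts': array([-9.15533360e-05, -8.64203095e+01,  6.78209905e-01, -4.35204399e+01,
        1.90977944e-02,  2.17763372e-03,  8.34271532e-06]), 'eef_pos': array([0.23284247, 0.57999767, 0.40464658]), 'orientation': array([ 3.56204696e-06,  1.89746617e-01,  9.81833091e-01, -5.71740902e-05]), 'ft_force': array([0.59641692, 0.08160605, 0.64120545]), 'moment': array([-0.07140163,  0.01151894, -0.01918072]), 'gripper_force': 0.0, 'width': 0.9985911690771561}
```

View pics/top0.png

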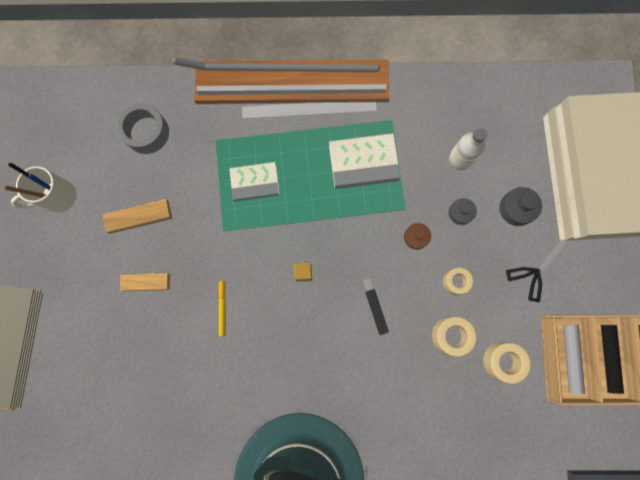

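View pics/side0.png

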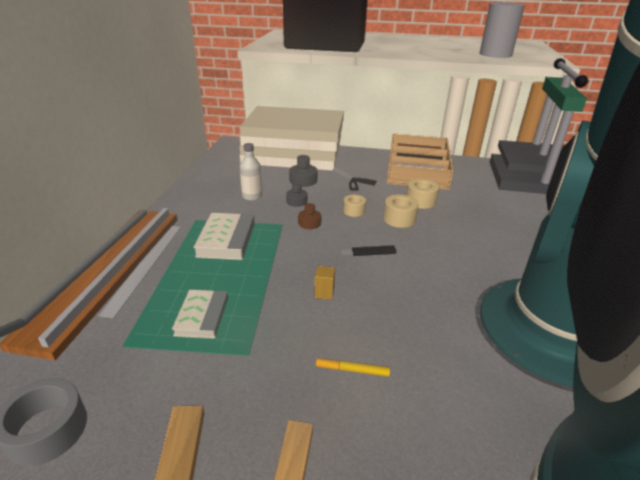

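The top view shows the long batten at (136,216), the short one at (145,282), the block at (303,271), the marker at (222,308) and the glue at (465,150). The right round weight is the smaller dark one at (462,211), not the brown one at (417,236) or the big dark one at (521,206). The smallest roll is at (458,281). The small book is at (254,181) and the large one at (364,160). The side view agrees, with the battens cut by its lower border.

```bash
cat > h.py <<'E'
from bench import env,capture,order,masks_of
import cv2,numpy as np
from scipy.optimize import minimize
def box(lx,ly,z0,z1): return [np.array([[a*lx/2,b*ly/2,z] for a in(-1,1) for b in(-1,1) for z in(z0,z1)])]
def cyl(r,z0,z1):
    t=np.linspace(0,2*np.pi,40); return np.array([[r*np.cos(a),r*np.sin(a),z] for a in t for z in(z0,z1)])
M={"large_book_top":(box(.105,.148,.003,.031),(364,160)),"small_book_top":(box(.074,.105,.003,.021),(254,181)),
"long_batten_mid":(box(.044,.148,0,.02),(136,216)),"short_batten_mid":(box(.036,.105,0,.02),(145,282)),
"knob_weight_mid":([cyl(.029,0,.025),cyl(.013,.025,.052)],(462,211)),"block_weight_mid":(box(.036,.036,0,.055),(303,271)),
"small_roll_mid":([cyl(.029,0,.036)],(458,281)),"marker_mid":(box(.12,.016,0,.016),(222,308)),"glue_mid":([cyl(.028,0,.1),cyl(.013,.1,.15)],(460,155))}
S=4
def proj(d,P):
    C=d["camera_from_world"];q=(P@C[:3,:3].T+C[:3,3])@d["mtx"].T
    return q[:,:2]/q[:,2:]
def ray(d,px,z):
    C=np.array(d["camera_from_world"]);R=C[:3,:3];c=-R.T@C[:3,3];v=R.T@np.linalg.inv(d["mtx"])@[px[0],px[1],1]
    return (c+v*(z-c[2])/v[2])[:2]
def render(d,parts,p,dz=0):
    im=np.zeros((480*S,640*S),np.uint8);c,s=np.cos(p[2]),np.sin(p[2])
    for P in parts:
        Q=np.c_[P[:,0]*c-P[:,1]*s+p[0],P[:,0]*s+P[:,1]*c+p[1],P[:,2]+dz]
        uv=(proj(d,Q)+.5)*S
        cv2.fillConvexPoly(im,cv2.convexHull((uv*16).astype(np.int32)),1,shift=4)
    return im
def up(m):
    cs,_=cv2.findContours(m.astype(np.uint8),cv2.RETR_EXTERNAL,cv2.CHAIN_APPROX_NONE)
    f=cv2.drawContours(np.zeros(m.shape,np.uint8),cs,-1,1,-1)
    return (cv2.resize(f*255,(640*S,480*S),interpolation=cv2.INTER_LINEAR)>127).astype(np.uint8)
iou=lambda a,b:(a&b).sum()/max(1,(a|b).sum())
def fit(n,D,seed=None,dz=0,cams=("top","side")):
    parts,px=M[n]; rot=len(parts[0])==8
    p=np.array([*(ray(D["top"],px,.015) if seed is None else seed[:2]),0 if seed is None or len(seed)<3 else seed[2]])
    use=[];info=[]
    for c in cams:
        r=render(D[c],parts,p,dz);ms=[up(m["mask"]) for m in masks_of(c,n)]
        if not ms: continue
        b=max(ms,key=lambda m:iou(m,r))
        if iou(b,r)<.25: continue
        use.append((c,b))
        def f(x):return -np.mean([iou(m,render(D[k],parts,x if rot else [*x[:2],0],dz)) for k,m in use])
        best=None
        for y0 in ((p[2],p[2]+.25,p[2]-.25) if rot else (0,)):
            x0=np.array([p[0],p[1],y0]);k=3 if rot else 2
            g=lambda v:f([*v,0][:3])
            sx=np.vstack([x0[:k]]+[x0[:k]+e for e in np.diag([.01,.01,.15])[:k,:k]])
            o=minimize(g,x0[:k],method="Nelder-Mead",options=dict(initial_simplex=sx,xatol=2e-4,fatol=1e-4))
            if best is None or o.fun<best.fun:best=o
        p=np.array([*best.x,0][:3]);info.append((c,np.round(p*[1000,1000,57.3],1).tolist(),round(-best.fun,3)))
    return p,info
E
python3 - <<'E'
from h import *
D={c:capture(c) for c in("top","side")}
for n in M: print(n,fit(n,D)[1])
E
```

```text
large_book_top [('top', [692.6, -146.9, 7.2], np.float64(0.983)), ('side', [692.7, -147.1, 7.4], np.float64(0.974))]
small_book_top [('top', [648.0, 105.7, 7.9], np.float64(0.96)), ('side', [647.5, 105.1, 8.0], np.float64(0.947))]
long_batten_mid [('top', [568.5, 371.4, 14.1], np.float64(0.947)), ('side', [567.9, 371.9, 14.0], np.float64(0.947))]
short_batten_mid [('top', [418.5, 345.3, -0.1], np.float64(0.928)), ('side', [418.3, 345.4, 2.1], np.float64(0.946))]
knob_weight_mid [('top', [573.4, -367.8, 0.0], np.float64(0.959)), ('side', [573.6, -368.1, 0.0], np.float64(0.931))]
block_weight_mid [('top', [436.7, -8.2, 0.2], np.float64(0.931)), ('side', [436.7, -8.3, -0.6], np.float64(0.939))]
small_roll_mid [('top', [414.8, -346.8, 0.0], np.float64(0.966)), ('side', [414.9, -347.2, 0.0], np.float64(0.954))]
marker_mid [('top', [358.4, 170.1, 1.8], np.float64(0.705)), ('side', [359.5, 169.6, 1.8], np.float64(0.685))]
glue_mid [('top', [701.2, -373.2, 0.0], np.float64(0.943)), ('side', [701.3, -373.2, 0.0], np.float64(0.937))]
```

Positions are good, and both cameras agree within 1 mm. Going to the long batten first.

Emit:
send_rows:
  xyz:
    - [335,-208,-125]
    - [335,-208,-125]
    - [335,-208,-125]
    - [335,-208,-125]
    - [335,-208,-125]
    - [335,-208,-125]
    - [335,-208,-125]
    - [335,-208,-125]
    - [335,-208,-125]
    - [335,-208,-125]
    - [335,-208,-125]
    - [335,-208,-125]
    - [335,-208,-125]
    - [335,-208,-125]
    - [335,-208,-125]
    - [335,-208,-125]
    - [335,-208,-125]
    - [335,-208,-125]
  roll: [-54,-54,-54,-54,-54,-54,-54,-54,-54,-54,-54,-54,-54,-54,-54,-54,-54,-54]
  fingers: 70
  squeeze: 60

```text
time: 3.5
eef_pos: [0.5676, 0.3724, 0.2799]
orientation: [-0.0, 0.615, 0.789, 0.0]
ft_force: [0.5, -0.2, -0.3]
width: 0.824
gripper_force: 0.0
```

Emit:
send_rows:
  xyz:
    - [0,0,-25]
    - [0,0,-50]
    - [0,0,-75]
    - [0,0,-90]
    - [0,0,-100]
    - [0,0,-106]
    - [0,0,-106]
    - [0,0,-106]
  roll: [0,0,0,0,0,0,0,0]

```text
time: 4.17
eef_pos: [0.5682, 0.3722, 0.1745]
orientation: [0.0, 0.615, 0.789, 0.0]
ft_force: [-0.2, 0.3, 0.4]
width: 0.82
gripper_force: 0.0
```

Emit:
send_rows:
  xyz:
    - [0,0,0]
    - [0,0,0]
    - [0,0,0]
    - [0,0,0]
    - [0,0,0]
    - [0,0,0]
    - [0,0,0]
    - [0,0,0]
  roll: [0,0,0,0,0,0,0,0]
  fingers: 20

```text
time: 4.83
eef_pos: [0.5682, 0.3722, 0.175]
orientation: [0.0, 0.615, 0.789, 0.001]
ft_force: [-0.8, -0.9, 8.0]
width: 0.504
gripper_force: 61.8
```

Emit:
send_rows:
  xyz:
    - [0,0,10]
    - [0,0,30]
    - [0,0,60]
    - [0,0,90]
    - [0,0,116]
    - [0,0,126]
    - [0,0,126]
  roll: [0,0,0,0,0,0,0]

```text
time: 5.42
eef_pos: [0.5684, 0.3723, 0.3033]
orientation: [0.001, 0.615, 0.789, 0.002]
ft_force: [0.2, -0.9, -1.7]
width: 0.496
gripper_force: 61.2
```

Emit:
send_rows:
  xyz:
    - [5,-30,0]
    - [12,-65,0]
    - [19,-105,0]
    - [26,-145,0]
    - [33,-185,0]
    - [41,-225,0]
    - [48,-265,0]
    - [55,-305,0]
    - [62,-345,0]
    - [70,-385,0]
    - [77,-425,0]
    - [84,-465,0]
    - [89,-495,0]
    - [92,-512,0]
    - [94.6,-523,0]
    - [94.6,-523,0]
    - [94.6,-523,0]
    - [94.6,-523,0]
  roll: [0,-1,-2,-3,-4,-5,-6,-6.8,-6.8,-6.8,-6.8,-6.8,-6.8,-6.8,-6.8,-6.8,-6.8,-6.8]

```text
time: 6.92
eef_pos: [0.6625, -0.1492, 0.2991]
orientation: [-0.001, 0.66, 0.751, 0.0]
ft_force: [0.3, -0.1, -1.3]
width: 0.503
gripper_force: 61.2
```

Emit:
send_rows:
  xyz:
    - [0,0,-20]
    - [0,0,-40]
    - [0,0,-60]
    - [0,0,-75]
    - [0,0,-82]
    - [0,0,-87]
    - [0,0,-91]
    - [0,0,-93]
    - [0,0,-93]
    - [0,0,-93]
  roll: [0,0,0,0,0,0,0,0,0,0]

```text
time: 7.75
eef_pos: [0.6627, -0.1511, 0.2073]
orientation: [0.0, 0.661, 0.751, 0.0]
ft_force: [0.3, 0.3, -0.9]
width: 0.5
gripper_force: 61.2
```

Emit:
send_rows:
  xyz:
    - [0,0,-1]
    - [0,0,-1.5]
    - [0,0,-1.5]
    - [0,0,-1.5]
  roll: [0,0,0,0]

```text
time: 8.08
eef_pos: [0.6627, -0.1511, 0.2061]
orientation: [0.0, 0.661, 0.751, 0.0]
ft_force: [-2.0, 0.8, 6.7]
width: 0.502
gripper_force: 62.1
```

Emit:
send_rows:
  xyz:
    - [0,0,0]
    - [0,0,0]
    - [0,0,0]
    - [0,0,0]
    - [0,0,0]
    - [0,0,0]
  roll: [0,0,0,0,0,0]
  fingers: 65

```text
time: 8.58
eef_pos: [0.6625, -0.151, 0.2051]
orientation: [0.0, 0.66, 0.751, -0.0]
ft_force: [0.3, -0.1, 0.1]
width: 0.76
gripper_force: 0.0
```

Emit:
send_rows:
  xyz:
    - [0,0,10]
    - [0,0,30]
    - [0,0,60]
    - [0,0,95]
    - [-20,20,95]
    - [-40,60,95]
    - [-60,100,95]
    - [-80,140,95]
    - [-100,180,95]
    - [-120,220,95]
    - [-140,260,95]
    - [-155,300,95]
    - [-170,340,95]
    - [-190,380,95]
    - [-210,420,95]
    - [-230,460,95]
    - [-244,496,95]
    - [-244,496,95]
    - [-244,496,95]
    - [-244,496,95]
  roll: [0,0,0,0,0,0,0,0,0,0,0,0,0,0,0,-5.5,-5.5,-5.5,-5.5,-5.5]

```text
time: 10.25
eef_pos: [0.4177, 0.3463, 0.3007]
orientation: [-0.0, 0.695, 0.719, 0.0]
ft_force: [0.8, -1.1, -0.1]
width: 0.76
gripper_force: 0.0
```

```bash
python3 - <<'E'
from h import *
D={c:capture(c) for c in("top","side")}
print(fit("large_book_top",D,(.6927,-.147,.129))[1]);print(fit("long_batten_mid",D,(.6624,-.151,.129),.031)[1])
print(fit("short_batten_mid",D,(.418,.345,.03),cams=("side",))[1])
cv2.imwrite("pics/a.png",np.hstack([cv2.resize(D["top"]["color"][80:280,200:500],(450,300)),cv2.resize(D["side"]["color"][180:380,140:340],(300,300))]))
E
```

```text
[('top', [692.0, -146.8, 6.8], np.float64(0.529)), ('side', [692.2, -147.4, 7.2], np.float64(0.525))]
[('top', [663.1, -152.0, 7.0], np.float64(0.926))]
[('side', [418.5, 345.6, 2.0], np.float64(0.952))]
```

View pics/a.png

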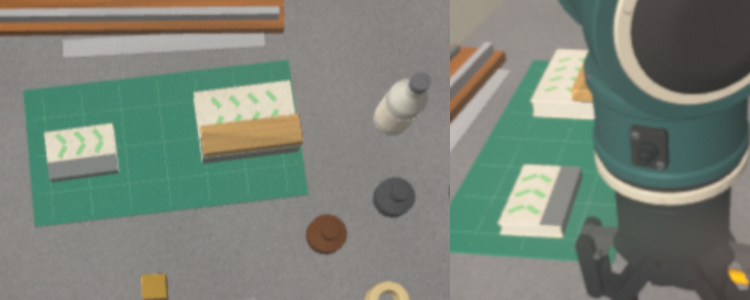

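Emit:
send_rows:
  xyz:
    - [0,0,-30]
    - [0,0,-60]
    - [0,0,-90]
    - [0,0,-110]
    - [0,0,-120]
    - [0,0,-126]
    - [0,0,-126]
    - [0,0,-126]
  roll: [0,0,0,0,0,0,0,0]

```text
time: 11.27
eef_pos: [0.4189, 0.3451, 0.175]
orientation: [0.0, 0.696, 0.718, 0.0]
ft_force: [-0.6, -0.2, 1.2]
width: 0.762
gripper_force: 0.0
```

Emit:
send_rows:
  xyz:
    - [0,0,0]
    - [0,0,0]
    - [0,0,0]
    - [0,0,0]
    - [0,0,0]
    - [0,0,0]
    - [0,0,0]
    - [0,0,0]
  roll: [0,0,0,0,0,0,0,0]
  fingers: 15

```text
time: 11.93
eef_pos: [0.4187, 0.3453, 0.1754]
orientation: [-0.0, 0.696, 0.718, 0.001]
ft_force: [-2.8, -2.4, 13.7]
width: 0.407
gripper_force: 59.9
```

Emit:
send_rows:
  xyz:
    - [0,0,10]
    - [0,0,30]
    - [0,0,60]
    - [0,0,90]
    - [0,0,116]
    - [0,0,126]
    - [0,0,126]
  roll: [0,0,0,0,0,0,0]

```text
time: 12.52
eef_pos: [0.4189, 0.3453, 0.3034]
orientation: [-0.0, 0.696, 0.718, 0.002]
ft_force: [0.2, 0.7, -0.3]
width: 0.407
gripper_force: 60.4
```

The long batten lies flush on the large book, about 1 mm off; book unmoved. The short batten is now in the grip.

Emit:
send_rows:
  xyz:
    - [15,-17,0]
    - [35,-40,0]
    - [60,-69,0]
    - [85,-98,0]
    - [110,-127,0]
    - [135,-156,0]
    - [160,-185,0]
    - [185,-213,0]
    - [200,-230,0]
    - [207,-239,0]
    - [210.4,-242.4,0]
    - [210.4,-242.4,0]
    - [210.4,-242.4,0]
    - [210.4,-242.4,0]
  roll: [0,1,2,3,4,5,6.1,6.1,6.1,6.1,6.1,6.1,6.1,6.1]

```text
time: 13.68
eef_pos: [0.6281, 0.1043, 0.3]
orientation: [-0.0, 0.656, 0.755, 0.0]
ft_force: [-0.0, 0.3, -1.3]
width: 0.406
gripper_force: 60.4
```

Emit:
send_rows:
  xyz:
    - [0,0,-20]
    - [0,0,-45]
    - [0,0,-70]
    - [0,0,-85]
    - [0,0,-93]
    - [0,0,-98]
    - [0,0,-101]
    - [0,0,-103]
    - [0,0,-104]
    - [0,0,-104.5]
    - [0,0,-104.5]
    - [0,0,-104.5]
  roll: [0,0,0,0,0,0,0,0,0,0,0,0]

```text
time: 14.68
eef_pos: [0.6291, 0.1027, 0.1965]
orientation: [0.0, 0.657, 0.754, 0.0]
ft_force: [-2.7, 0.8, 7.3]
width: 0.405
gripper_force: 61.3
```

Emit:
send_rows:
  xyz:
    - [0,0,0]
    - [0,0,0]
    - [0,0,0]
    - [0,0,0]
    - [0,0,0]
    - [0,0,0]
  roll: [0,0,0,0,0,0]
  fingers: 57

```text
time: 15.18
eef_pos: [0.6288, 0.1026, 0.1956]
orientation: [-0.0, 0.657, 0.754, -0.0]
ft_force: [0.3, -0.4, -0.1]
width: 0.671
gripper_force: 0.0
```

Emit:
send_rows:
  xyz:
    - [0,0,10]
    - [0,0,30]
    - [0,0,60]
    - [0,0,94]
    - [-5,-30,104]
    - [-9,-70,104]
    - [-14,-110,104]
    - [-19,-150,104]
    - [-23,-190,104]
    - [-28,-230,104]
    - [-32,-270,104]
    - [-37,-310,104]
    - [-42,-350,104]
    - [-46,-390,104]
    - [-51,-430,104]
    - [-55.2,-470.6,104]
    - [-55.2,-470.6,104]
    - [-55.2,-470.6,104]
    - [-55.2,-470.6,104]
    - [-55.2,-470.6,104]
  roll: [0,0,0,0,0,0,0,-4,-8,-8,-8,-8,-8,-8,-8,-8,-8,-8,-8,-8]

```text
time: 16.85
eef_pos: [0.5742, -0.3667, 0.3]
orientation: [-0.0, 0.707, 0.707, 0.0]
ft_force: [-0.5, 0.4, 0.3]
width: 0.667
gripper_force: 0.0
```

```bash
python3 - <<'E'
from h import *
D={c:capture(c) for c in("top","side")}
print(fit("small_book_top",D,(.6475,.1051,.14))[1]);print(fit("short_batten_mid",D,(.6288,.1026,.14),.021)[1])
print(fit("knob_weight_mid",D,(.5736,-.368),cams=("side",))[1])
E
```

```text
[('top', [647.5, 104.8, 7.7], np.float64(0.462)), ('side', [647.6, 104.6, 7.8], np.float64(0.505))]
[('top', [629.5, 101.9, 8.0], np.float64(0.945)), ('side', [629.4, 101.7, 8.6], np.float64(0.927))]
[('side', [574.0, -370.6, 0.0], np.float64(0.875))]
```

Both battens are within about 1 mm. Grip the round weight by its knob.

Emit:
send_rows:
  xyz:
    - [0,0,-25]
    - [0,0,-50]
    - [0,0,-70]
    - [0,0,-82]
    - [0,0,-90]
    - [0,0,-93]
    - [0,0,-93]
    - [0,0,-93]
  roll: [0,0,0,0,0,0,0,0]

```text
time: 17.87
eef_pos: [0.5739, -0.3683, 0.2076]
orientation: [0.001, 0.708, 0.707, 0.0]
ft_force: [0.5, 0.2, 0.5]
width: 0.664
gripper_force: 0.0
```

Emit:
send_rows:
  xyz:
    - [0,0,0]
    - [0,0,0]
    - [0,0,0]
    - [0,0,0]
    - [0,0,0]
    - [0,0,0]
    - [0,0,0]
    - [0,0,0]
    - [0,0,0]
  roll: [0,0,0,0,0,0,0,0,0]
  fingers: 5
  squeeze: 90

```text
time: 18.62
eef_pos: [0.5736, -0.3682, 0.2078]
orientation: [0.0, 0.708, 0.707, 0.0]
ft_force: [-5.0, 2.7, 13.0]
width: 0.266
gripper_force: 88.2
```

Emit:
send_rows:
  xyz:
    - [0,0,5]
    - [0,0,15]
    - [0,0,30]
    - [0,0,50]
    - [0,0,70]
    - [0,0,85]
    - [0,0,93]
    - [0,0,93]
    - [0,0,93]
  roll: [0,0,0,0,0,0,0,0,0]

```text
time: 19.37
eef_pos: [0.5736, -0.3678, 0.2996]
orientation: [-0.0, 0.708, 0.707, 0.0]
ft_force: [-0.7, 0.0, -6.8]
width: 0.261
gripper_force: 89.1
```

Emit:
send_rows:
  xyz:
    - [6,14,0]
    - [14,34,0]
    - [25,60,0]
    - [37,90,0]
    - [49,120,0]
    - [61,150,0]
    - [73,178,0]
    - [81,197,0]
    - [86,210,0]
    - [89,216.5,0]
    - [89,216.5,0]
    - [89,216.5,0]
    - [89,216.5,-10]
    - [89,216.5,-22]
    - [89,216.5,-30]
    - [89,216.5,-35]
    - [89,216.5,-38]
    - [89,216.5,-40]
    - [89,216.5,-40]
    - [89,216.5,-40]
  roll: [0,0,0,0,0,0,0,0,0,0,0,0,0,0,0,0,0,0,0,0]

```text
time: 21.03
eef_pos: [0.6628, -0.1515, 0.2599]
orientation: [0.0, 0.708, 0.707, 0.0]
ft_force: [-0.1, 1.0, -6.3]
width: 0.262
gripper_force: 89.1
```

Emit:
send_rows:
  xyz:
    - [0,0,-1]
    - [0,0,-1.5]
    - [0,0,-1.5]
    - [0,0,-1.5]
  roll: [0,0,0,0]

```text
time: 21.37
eef_pos: [0.6628, -0.1515, 0.2588]
orientation: [0.0, 0.708, 0.707, 0.0]
ft_force: [-3.8, 0.9, 3.3]
width: 0.266
gripper_force: 90.2
```

Emit:
send_rows:
  xyz:
    - [0,0,0]
    - [0,0,0]
    - [0,0,0]
    - [0,0,0]
    - [0,0,0]
    - [0,0,0]
  roll: [0,0,0,0,0,0]
  fingers: 60

```text
time: 21.87
eef_pos: [0.6627, -0.1515, 0.2582]
orientation: [0.0, 0.708, 0.707, -0.0]
ft_force: [-0.1, 0.4, -0.3]
width: 0.7
gripper_force: 0.0
```

Emit:
send_rows:
  xyz:
    - [0,0,10]
    - [0,0,25]
    - [0,0,40]
    - [-20,13,40]
    - [-50,32,40]
    - [-85,54,40]
    - [-120,76,40]
    - [-155,98,40]
    - [-190,120,40]
    - [-226,143.2,40]
    - [-226,143.2,40]
    - [-226,143.2,40]
    - [-226,143.2,40]
  roll: [0,0,0,0,0,0,0,0,0,0,0,0,0]

```text
time: 22.95
eef_pos: [0.4374, -0.0084, 0.2995]
orientation: [0.001, 0.707, 0.707, 0.001]
ft_force: [0.4, -0.2, 0.3]
width: 0.702
gripper_force: 0.0
```

```bash
python3 - <<'E'
from h import *
D={c:capture(c) for c in("top","side")}
print(fit("large_book_top",D,(.6927,-.147,.129))[1]);print(fit("long_batten_mid",D,(.6624,-.151,.129),.031)[1])
print(fit("knob_weight_mid",D,(.6627,-.1515),.051)[1]);print(fit("block_weight_mid",D,(.4367,-.0083))[1])
E
```

```text
[('top', [693.5, -146.4, 6.1], np.float64(0.445)), ('side', [692.3, -147.4, 7.5], np.float64(0.524))]
[('top', [663.1, -152.5, 6.6], np.float64(0.614)), ('side', [662.9, -152.2, 7.0], np.float64(0.523))]
[('top', [663.6, -150.7, 0.0], np.float64(0.916)), ('side', [663.2, -151.5, 0.0], np.float64(0.922))]
[('side', [437.3, -10.1, 8.3], np.float64(0.86))]
```

Round weight centred. Now the block.

Emit:
send_rows:
  xyz:
    - [0,0,-25]
    - [0,0,-50]
    - [0,0,-75]
    - [0,0,-90]
    - [0,0,-99]
    - [0,0,-103]
    - [0,0,-103]
    - [0,0,-103]
  roll: [0,0,0,0,0,0,0,0]

```text
time: 24.12
eef_pos: [0.437, -0.0084, 0.1958]
orientation: [0.0, 0.708, 0.707, 0.0]
ft_force: [0.7, -0.0, 1.1]
width: 0.697
gripper_force: 0.0
```

Emit:
send_rows:
  xyz:
    - [0,0,0]
    - [0,0,0]
    - [0,0,0]
    - [0,0,0]
    - [0,0,0]
    - [0,0,0]
    - [0,0,0]
    - [0,0,0]
    - [0,0,0]
  roll: [0,0,0,0,0,0,0,0,0]
  fingers: 15

```text
time: 24.87
eef_pos: [0.4369, -0.0082, 0.1962]
orientation: [0.0, 0.707, 0.707, 0.001]
ft_force: [-5.3, -0.9, 17.4]
width: 0.408
gripper_force: 87.3
```

Emit:
send_rows:
  xyz:
    - [0,0,5]
    - [0,0,15]
    - [0,0,35]
    - [0,0,60]
    - [0,0,85]
    - [0,0,105]
    - [0,0,115]
    - [0,0,115]
    - [0,0,115]
  roll: [0,0,0,0,0,0,0,0,0]

```text
time: 25.62
eef_pos: [0.4364, -0.0082, 0.3101]
orientation: [0.0, 0.707, 0.707, 0.0]
ft_force: [-0.1, -0.2, -5.1]
width: 0.41
gripper_force: 90.0
```

Emit:
send_rows:
  xyz:
    - [12,7,0]
    - [32,18,0]
    - [60,34,0]
    - [90,52,0]
    - [120,69,0]
    - [150,86,0]
    - [172,99,0]
    - [185,106,0]
    - [192.4,110.6,0]
    - [192.4,110.6,0]
    - [192.4,110.6,0]
    - [192.4,110.6,-20]
    - [192.4,110.6,-40]
    - [192.4,110.6,-55]
    - [192.4,110.6,-64]
    - [192.4,110.6,-69]
    - [192.4,110.6,-71]
    - [192.4,110.6,-72]
    - [192.4,110.6,-72]
    - [192.4,110.6,-72]
  roll: [0,1,2,4,6,8,8,8,8,8,8,8,8,8,8,8,8,8,8,8]

```text
time: 27.28
eef_pos: [0.6292, 0.1023, 0.2389]
orientation: [0.0, 0.657, 0.754, 0.0]
ft_force: [-0.1, -0.3, -5.5]
width: 0.405
gripper_force: 90.3
```

Emit:
send_rows:
  xyz:
    - [0,0,-1]
    - [0,0,-1.5]
    - [0,0,-1.5]
    - [0,0,-1.5]
  roll: [0,0,0,0]

```text
time: 27.62
eef_pos: [0.6292, 0.1024, 0.2373]
orientation: [0.0, 0.657, 0.754, 0.0]
ft_force: [-2.5, 0.6, 6.0]
width: 0.408
gripper_force: 91.2
```

Emit:
send_rows:
  xyz:
    - [0,0,0]
    - [0,0,0]
    - [0,0,0]
    - [0,0,0]
    - [0,0,0]
    - [0,0,0]
  roll: [0,0,0,0,0,0]
  fingers: 60

```text
time: 28.12
eef_pos: [0.6291, 0.1023, 0.2367]
orientation: [0.0, 0.657, 0.754, -0.0]
ft_force: [-0.0, 0.3, -0.6]
width: 0.704
gripper_force: 0.0
```

Emit:
send_rows:
  xyz:
    - [0,0,10]
    - [0,0,35]
    - [0,0,63]
    - [-10,-21,63]
    - [-26,-55,63]
    - [-42,-88,63]
    - [-58,-122,63]
    - [-74,-155,63]
    - [-90,-189,63]
    - [-106,-222,63]
    - [-122,-256,63]
    - [-138,-290,63]
    - [-154,-323,63]
    - [-170,-357,63]
    - [-186,-390,63]
    - [-200,-420,63]
    - [-214,-449,63]
    - [-214,-449,63]
    - [-214,-449,63]
    - [-214,-449,63]
  roll: [0,0,0,0,0,-5,-10,-15,-20,-25,-30,-34,-38,-38,-38,-38,-38,-38,-38,-38]

```text
time: 29.78
eef_pos: [0.4152, -0.3465, 0.3]
orientation: [-0.0, 0.866, 0.499, 0.0]
ft_force: [0.5, 0.5, -0.5]
width: 0.701
gripper_force: 0.0
```

Emit:
send_rows:
  xyz:
    - [0,0,-20]
    - [0,0,-45]
    - [0,0,-70]
    - [0,0,-95]
    - [0,0,-110]
    - [0,0,-117]
    - [0,0,-121]
    - [0,0,-121]
    - [0,0,-121]
  roll: [0,0,0,0,0,0,0,0,0]
  fingers: 82

```text
time: 30.53
eef_pos: [0.4155, -0.3466, 0.1795]
orientation: [0.0, 0.866, 0.5, 0.0]
ft_force: [-0.3, 0.4, 0.3]
width: 0.961
gripper_force: 0.0
```

Emit:
send_rows:
  xyz:
    - [0,0,0]
    - [0,0,0]
    - [0,0,0]
    - [0,0,0]
    - [0,0,0]
    - [0,0,0]
    - [0,0,0]
    - [0,0,0]
  roll: [0,0,0,0,0,0,0,0]
  fingers: 40
  squeeze: 30

```text
time: 31.2
eef_pos: [0.4153, -0.3468, 0.1797]
orientation: [0.0, 0.866, 0.5, 0.0]
ft_force: [-2.2, 3.2, 13.3]
width: 0.683
gripper_force: 29.3
```

Emit:
send_rows:
  xyz:
    - [0,0,10]
    - [0,0,30]
    - [0,0,60]
    - [0,0,90]
    - [0,0,111]
    - [0,0,121]
    - [0,0,121]
  roll: [0,0,0,0,0,0,0]

```text
time: 31.78
eef_pos: [0.4154, -0.347, 0.3022]
orientation: [0.002, 0.866, 0.499, 0.001]
ft_force: [1.1, -0.4, -1.7]
width: 0.679
gripper_force: 32.4
```

Emit:
send_rows:
  xyz:
    - [10,14,0]
    - [25,33,0]
    - [47,62,0]
    - [70,93,0]
    - [93,123,0]
    - [116,154,0]
    - [139,184,0]
    - [162,215,0]
    - [185,245,0]
    - [208,276,0]
    - [230,305,0]
    - [244,324,0]
    - [251,333,0]
    - [254,336.7,0]
    - [254,336.7,0]
    - [254,336.7,0]
    - [254,336.7,0]
  roll: [0,3,7,11,15,19,23,27,31,34,37,37,37,37,37,37,37]

```text
time: 33.2
eef_pos: [0.6684, -0.0117, 0.2996]
orientation: [-0.0, 0.664, 0.748, -0.0]
ft_force: [-0.3, 0.3, -0.5]
width: 0.682
gripper_force: 32.4
```

Emit:
send_rows:
  xyz:
    - [0,0,-20]
    - [0,0,-45]
    - [0,0,-70]
    - [0,0,-92]
    - [0,0,-104]
    - [0,0,-110]
    - [0,0,-113]
    - [0,0,-115]
    - [0,0,-116.5]
    - [0,0,-117.5]
    - [0,0,-117.5]
    - [0,0,-117.5]
  roll: [0,0,0,0,0,0,0,0,0,0,0,0]

```text
time: 34.2
eef_pos: [0.6693, -0.01, 0.1829]
orientation: [0.0, 0.663, 0.749, 0.0]
ft_force: [0.7, 0.6, 2.6]
width: 0.674
gripper_force: 32.7
```

Emit:
send_rows:
  xyz:
    - [0,0,0]
    - [0,0,0]
    - [0,0,0]
    - [0,0,0]
    - [0,0,0]
    - [0,0,0]
  roll: [0,0,0,0,0,0]
  fingers: 80

```text
time: 34.7
eef_pos: [0.669, -0.01, 0.1821]
orientation: [-0.0, 0.663, 0.749, -0.0]
ft_force: [-0.3, -0.0, -0.7]
width: 0.936
gripper_force: 0.0
```

Emit:
send_rows:
  xyz:
    - [0,0,10]
    - [0,0,35]
    - [0,0,70]
    - [0,0,105]
    - [0,0,140]
    - [-30,0,165]
    - [-70,0,165]
    - [-110,0,165]
    - [-150,0,165]
    - [-190,0,165]
    - [-230,0,165]
    - [-250,0,165]
    - [-250,0,165]
    - [-250,0,165]
    - [-250,0,165]
  roll: [0,0,0,0,0,0,0,0,0,0,0,0,0,0,0]

```text
time: 35.95
eef_pos: [0.4197, -0.01, 0.3479]
orientation: [0.0, 0.663, 0.749, 0.001]
ft_force: [0.2, -0.0, -0.1]
width: 0.938
gripper_force: 0.0
```

```bash
python3 - <<'E'
from h import *
D={c:capture(c) for c in("top","side")}
print(fit("short_batten_mid",D,(.629,.102,.14),.021)[1])
print(fit("knob_weight_mid",D,(.6627,-.1515),.051)[1]);print(fit("block_weight_mid",D,(.629,.1023,.14),.041)[1])
print(fit("small_roll_mid",D,(.669,-.01),.003)[1]);print(fit("large_book_top",D,(.6927,-.147,.129))[1]);print(fit("small_book_top",D,(.6475,.1051,.14))[1])
print(fit("marker_mid",D)[1],fit("glue_mid",D)[1])
cv2.imwrite("pics/b.png",np.hstack([cv2.resize(D["top"]["color"][80:280,200:500],(450,300)),cv2.resize(D["side"]["color"][180:380,140:340],(300,300))]))
E
```

```text
[('top', [629.7, 102.1, 7.5], np.float64(0.559)), ('side', [629.3, 101.6, 8.7], np.float64(0.55))]
[('top', [662.6, -150.2, 0.0], np.float64(0.931)), ('side', [663.3, -150.9, 0.0], np.float64(0.934))]
[('top', [627.9, 102.5, 15.7], np.float64(0.852)), ('side', [629.2, 102.1, 13.3], np.float64(0.893))]
[('top', [669.3, -10.5, 0.0], np.float64(0.865))]
[('top', [692.2, -146.5, 6.7], np.float64(0.505)), ('side', [692.3, -146.7, 6.6], np.float64(0.542))]
[('top', [648.3, 104.0, 8.1], np.float64(0.38)), ('side', [648.0, 104.7, 7.4], np.float64(0.441))]
[('top', [395.1, 172.7, 4.9], np.float64(0.435)), ('side', [359.6, 169.4, 1.5], np.float64(0.549))] [('top', [701.8, -373.5, 0.0], np.float64(0.943)), ('side', [701.3, -373.4, 0.0], np.float64(0.94))]
```

View pics/b.png

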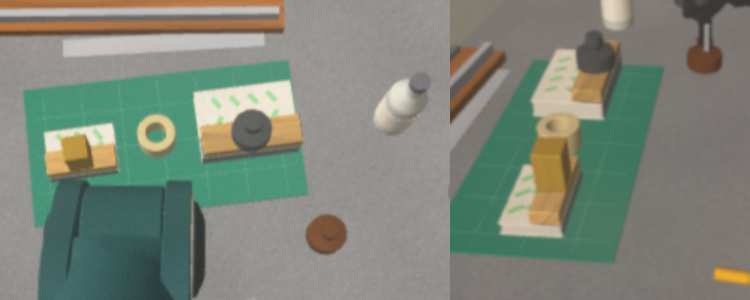

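The picture shows both weights standing centred on their battens and the roll flat between the books (crop (156,134)). Marker and glue are unmoved. Handing in.

```bash
python3 -c "
from bench import order
print(order.job_done())"
```

```text
the job is handed in; nothing more can be done
None
```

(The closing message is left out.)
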